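# Put three tile moulds back on their own plates

## Robot

A 7-joint arm with a two-finger parallel gripper is mounted at the origin on the work surface. World frame = base frame: x ahead of the robot, y to its left, z up, the work surface at z = 0. Lengths are in m, angles in degrees, forces in N, time in s.
With the tool pointing down it reaches from about 0.425 to 0.875 m from the base axis. Payload 4.7 kg.
Tool frame: the origin (TCP) lies midway between the tips of the shut fingers; the grasp point (between the pads) lies 19 mm behind it; z points along the fingers, y is the line along which they close (so a half turn about z gives the same grasp; the last joint's range is limited). The gripper opens to 87 mm and grips with 3 to 60 N. Pads are 19 mm wide; open, the fingers measure 117 mm over their backs; the gripper's body (75 mm by 190 mm) begins 51 mm behind the grasp point.
Start: joints at [0.808, 18.392, -4.016, 83.108, 1.295, 78.541, -3.26], TCP at [0.65, -0, 0.223] pointing down, gripper open.
Joint ranges: [-163.93, 163.93], [-17.29, 119.83], [-79.2, 71.16], [3.27, 140.29], [-89.18, 269.18], [5.43, 117.66], [-154.24, 154.24]. Speed limits (degrees/s): [147.25, 147.25, 180, 180, 180, 180, 180].

## Interface

Orientations are given as [roll, pitch, yaw] about the fixed x, y, z axes, in that order (R = Rz(yaw) Ry(pitch) Rx(roll)).
In Python, from cell import env gives the robot as it stands.
- The arm moves only by the tool step_arm, never from a script. Its argument "moves" is a list of rows, each an object with "dp": the shift along the tool's x, y, z in mm, a list of three; "dr": the turn, a rotation vector about the tool's x, y, z in rad, a list of three; "fingers": the closure, from 0 (fully open) to 1 (shut). In form: [{"dp": [dx, dy, dz], "dr": [ax, ay, az], "fingers": fingers}, ...]. A call has exactly 5 rows; each row shifts and turns the commanded pose from where the row before left it, along the tool's axes as they then stand; what a row does not reach is not made up. A row lasts 1/8 s, in which the tool goes at most 62.5 mm and 10.7 degrees, less where a joint would pass 70% of its speed; a pose out of reach is approached as far as the arm can. A call with a gripper value outside its range is refused whole. The fingers move at their own pace and stop on an object; "squeeze" is the grip in N (left out, the last holds). Time passes only in rows, so rows that do not move let the fingers close, or fill a call up. It gives the time, the measured TCP pose, the force, the opening and the grip force at its end, in the units of the state.
- env.get_obs(): the state, without advancing time (a new reading comes with each control period).
- env.read_camera(name): name is "scene" or "side" or "wrist"; returns the picture (400x640x3 uint8, red, green, blue); there is no depth.
- env.camera_model(name): a dict with "fx", "fy", "cx", "cy" (pixels), "R" (3x3) and "t" (3): a world point X has camera coordinates R X + t. Camera axes: x right, y down, z forward; pixel columns grow to the right and rows downward; lengths in m; the calibration is good to about 2 mm. A picture is of the moment at which its call begins: read the wrist's pose just before it. camera_model takes no time and is no camera call; for the wrist camera it gives the pose at the moment of the call.
- env.sign_off(): hands the job in; it is judged then, once.
The state is a dict: "time_s": time; "qpos": joint angles; "joint_velocities": joint speeds; "effort": joint torques, N m; "tool_pos": TCP position; "tool_rot": TCP orientation; "force": force on the tool from outside, world axes, zero at the start; "wrist_torque": the same for the moment, N m; "grip_width": finger opening in m; "grasp_force": force on a finger pad.
Only numpy, scipy, OpenCV 4.12 (cv2) and the standard library are available. Lean on these libraries where they do the work, as an engineer would, in place of code of your own. Each camera call takes 0.05 s, during which the arm holds its last target. There are 200 camera calls.

## Task

The three small brass insert-tile moulds stand on the wrong plates. Put each one upright in the middle of the seat of the plate whose sample tile has the same outline as the mould (square, round, triangle), parking one mould on the spare plate without a sample on the way; set the moulds down gently, never drop them, and leave the jar and the brush where they are.

Things in the scene. Friction and masses are not known exactly. Their poses are not given: they have to be found in the camera images.
- mould_square: Square brass divider mould, 74 mm over its sides, with two diagonal bars inside. About 0.35 kg; frame 22 mm high. Origin: centre of underside, z up. A steel grip bar stands over the centre on posts at y +-21 mm: 12 mm thick (x), 56 mm long (y), from 62 to 78 mm above the underside, open below down to 22 mm; pinch it from above across its thickness.
- mould_round: Round brass divider mould, 80 mm across, with a smaller ring inside. About 0.35 kg; frame 22 mm high. Origin: centre of underside, z up. A steel grip bar stands over the centre on posts at y +-21 mm: 12 mm thick (x), 56 mm long (y), from 62 to 78 mm above the underside, open below down to 22 mm; pinch it from above across its thickness.
- mould_triangle: Triangular (equilateral) brass divider mould, corners about 58 mm from its centre, one towards +x, three bars inside. About 0.35 kg; frame 22 mm high. Origin: centre of underside, z up. A steel grip bar stands over the centre on posts at y +-21 mm: 12 mm thick (x), 56 mm long (y), from 62 to 78 mm above the underside, open below down to 22 mm; pinch it from above across its thickness.
- plate_square: Fixed flat dark steel plate, 168 (x) by 120 (y) by 6 mm, on the bench; a mould on it stands at z = 6 mm. Origin: at bench level under the centre of the mould seat; the plate runs from x -60 to +108 mm, y -60 to +60 mm. At its +x end (x about +84 mm) lies its fixed sample, a pale cement tile 8 mm thick, top at 14 mm: a square of 40 mm.
- plate_round: Fixed flat dark steel plate, 168 (x) by 120 (y) by 6 mm, on the bench; a mould on it stands at z = 6 mm. Origin: at bench level under the centre of the mould seat; the plate runs from x -60 to +108 mm, y -60 to +60 mm. At its +x end (x about +84 mm) lies its fixed sample, a pale cement tile 8 mm thick, top at 14 mm: a disc of 42 mm.
- plate_triangle: Fixed flat dark steel plate, 168 (x) by 120 (y) by 6 mm, on the bench; a mould on it stands at z = 6 mm. Origin: at bench level under the centre of the mould seat; the plate runs from x -60 to +108 mm, y -60 to +60 mm. At its +x end (x about +84 mm) lies its fixed sample, a pale cement tile 8 mm thick, top at 14 mm: an equilateral triangle of about 48 mm side.
- plate_spare: Fixed flat dark steel plate, 168 (x) by 120 (y) by 6 mm, on the bench; a mould on it stands at z = 6 mm. Origin: at bench level under the centre of the mould seat; the plate runs from x -60 to +108 mm, y -60 to +60 mm. It carries no sample tile and is empty at the start: the spare plate.
- jar: Bystander: closed pigment jar, about 68 mm across and 85 mm tall, standing upright beside the outermost plate, left or right. Origin at the centre of its underside.
- brush: Bystander: hand brush lying on the bench beside the outermost plate, left or right, its length about along x. Origin at the centre of its underside.
Mind the look-alikes: they are no part of the job. Leave any purple or red look-alike of the mould_round alone.

How it is judged:
By the outcome, as a careful person would: the job done as asked, in the order asked, and still so for the second after the job is handed in, with the robot touching nothing.
It also fails if it takes over 109 s, if anything falls off the work surface, if the arm or the gripper's body presses on something with over 40 N, if the wrist force passes 120 N, or if a joint passes its speed limit or range.

## Working session

There is one attempt and no reset: what is moved stays moved. The work goes in short steps, Python scripts to look and compute and a tool call to move; the robot and the scene stay as the last step left them, time stands still between calls to the robot, and variables do not carry over. Pictures are saved under pics/ and viewed, at most 14 in all, crops included, and the job is handed in when it is done.

Besides the shell and the picture viewer there is one more tool, called after ">>>" by a JSON object that holds its "op" and its "data", one argument or row to a line. step_arm: Moves the arm, as the interface text tells. Its arguments: {"type":"object","properties":{"moves":{"type":"array","items":{"type":"object","properties":{"dp":{"type":"array","items":{"type":"number"}},"dr":{"type":"array","items":{"type":"number"}},"fingers":{"type":"number"}}}},"squeeze":{"type":"number"}},"required":["moves"]}

```bash
mkdir -p pics; python3 - <<'E'
from cell import env
import cv2
for n in ["scene","side","wrist"]:
    m=env.camera_model(n); im=env.read_camera(n); cv2.imwrite(f"pics/{n}0.png",im[:,:,::-1]); print(n,m)
print(env.get_obs())
E
```

```text
scene {'fx': 372.4543566173829, 'fy': 372.4543566173829, 'cx': 315.83669114812943, 'cy': 195.39002023419124, 'R': array([[-0.30777608,  0.95127883, -0.0185061 ],
       [ 0.74144278,  0.22760586, -0.63123544],
       [-0.59626881, -0.20800038, -0.77537046]]), 't': array([ 0.1634038 , -0.32626493,  1.2569326 ])}
side {'fx': 388.5314020049966, 'fy': 388.5314020049966, 'cx': 327.12714175211744, 'cy': 195.94887964941793, 'R': array([[-0.8576175 , -0.51411814,  0.01321948],
       [-0.35770173,  0.57783126, -0.73359424],
       [ 0.36951548, -0.63387189, -0.67945915]]), 't': array([0.42546667, 0.21251069, 0.81570658])}
wrist {'fx': 338.75318553338, 'fy': 338.75318553338, 'cx': 318.3144997290997, 'cy': 199.39533855514276, 'R': array([[ 9.99998120e-01,  1.29983854e-03, -1.43901140e-03],
       [ 1.67383387e-03, -9.53274124e-01,  3.02102041e-01],
       [-9.79088454e-04, -3.02103881e-01, -9.53274507e-01]]), 't': array([-0.64876129, -0.03653955,  0.39089019])}
{'time_s': 0.15, 'qpos': array([ 0.80759397, 18.42895699, -4.01509688, 83.1568133 ,  1.2944394 ,
       78.54108483, -3.26322266]), 'joint_velocities': array([ 0.11296534, -0.02828703, -0.04616422, -0.23472845, -0.02569505,
       -0.01241834,  0.04400463]), 'effort': array([ 2.16972071e-04, -4.91794288e+01, -4.04079035e-01, -3.12878716e+01,
       -6.39387709e-02,  4.04033612e-02,  9.90178205e-05]), 'tool_pos': array([ 6.49597106e-01, -4.51257385e-05,  2.21734443e-01]), 'tool_rot': array([-1.79918326e+02,  4.56992359e-03,  8.99980109e+01]), 'force': array([ 1.06312322,  0.00525679, -0.24261623]), 'wrist_torque': array([0.02927725, 0.00138691, 0.02515615]), 'grasp_force': 0.0, 'grip_width': 0.08691641744967796}
```

View pics/scene0.png

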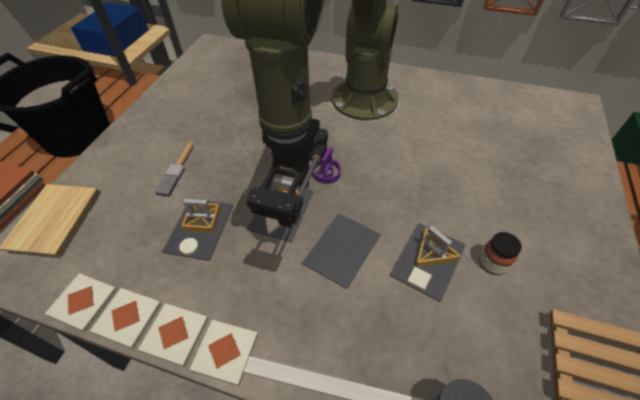

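View pics/side0.png

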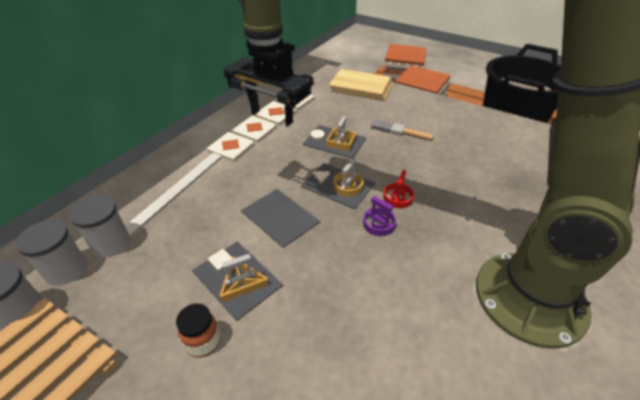

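Scene: from left (−y) to right: square mould on the disc plate (px ~200,215), a plate under the gripper (round mould, per side view at 348,182), empty spare (342,250), triangle mould on the square-sample plate (437,248). The jar is at far +y, the brush at far −y; purple and red decoys lie nearer the robot.

View pics/wrist0.png

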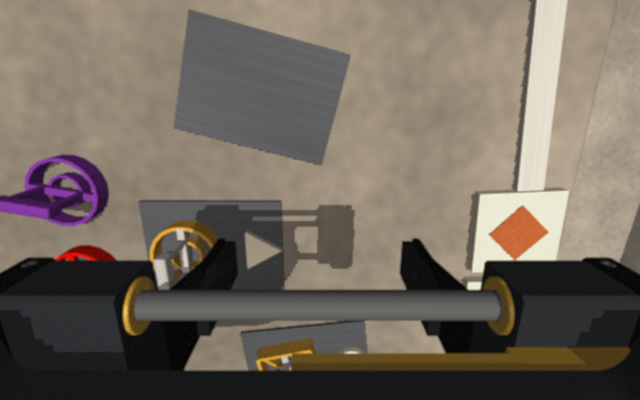

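The wrist view shows the triangle tile at (262,250) beside the round mould (183,250), and the empty plate at (262,88). I'll move to −y to see the other plates.

>>> {"op": "step_arm", "data": {
  "moves": [
    {"dp":[-40,-10,-15],"dr":[0,0,0],"fingers":0},
    {"dp":[-50,-10,-15],"dr":[0,0,0],"fingers":0},
    {"dp":[-50,-10,-15],"dr":[0,0,0],"fingers":0},
    {"dp":[-50,-10,-15],"dr":[0,0,0],"fingers":0},
    {"dp":[-50,-10,-15],"dr":[0,0,0],"fingers":0}
  ]
}}

```text
time_s: 0.78
tool_pos: [0.5994, -0.2415, 0.2978]
tool_rot: [-180.0, -0.0, 90.0]
force: [0.6, -0.8, -0.3]
grip_width: 0.0869
grasp_force: 0.0
```

>>> {"op": "step_arm", "data": {
  "moves": [
    {"dp":[-50,0,0],"dr":[0,0,0],"fingers":0},
    {"dp":[-50,0,0],"dr":[0,0,0],"fingers":0},
    {"dp":[-30,0,0],"dr":[0,0,0],"fingers":0},
    {"dp":[0,0,0],"dr":[0,0,0],"fingers":0},
    {"dp":[0,0,0],"dr":[0,0,0],"fingers":0}
  ]
}}

```text
time_s: 1.4
tool_pos: [0.6005, -0.3686, 0.2972]
tool_rot: [-180.0, -0.1, 90.1]
force: [-0.3, -0.5, 0.1]
grip_width: 0.0868
grasp_force: 0.0
```

```bash
cat > h.py <<'E'
from cell import env
import cv2,numpy as np,pickle
def snap(n,name):
    o=env.get_obs(); m=env.camera_model(n); im=env.read_camera(n)
    cv2.imwrite(f"pics/{name}.png",im[:,:,::-1]); pickle.dump(m,open(f"pics/{name}.pkl","wb")); return o
def load(name): return pickle.load(open(f"pics/{name}.pkl","rb"))
def ray(m,u,v):
    d=m["R"].T@np.array([(u-m["cx"])/m["fx"],(v-m["cy"])/m["fy"],1]); return -m["R"].T@m["t"],d
def onz(m,u,v,z):
    c,d=ray(m,u,v); return (c+d*(z-c[2])/d[2])
def tri(obs):
    A=np.zeros((3,3));b=np.zeros(3)
    for m,u,v in obs:
        c,d=ray(m,u,v);d/=np.linalg.norm(d);P=np.eye(3)-np.outer(d,d);A+=P;b+=P@c
    return np.linalg.solve(A,b)
E
python3 - <<'E'
from h import *
o=snap("wrist","w1");print(o["time_s"],o["tool_pos"],o["tool_rot"])
E
```

```text
1.4 [ 0.60046473 -0.3686261   0.29716371] [-1.79994542e+02 -8.59573136e-02  9.00724899e+01]
```

View pics/w1.png

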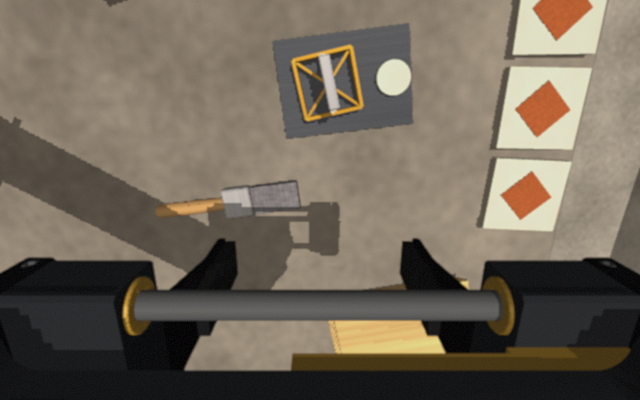

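Square mould (328,82) with the disc tile (394,77) and the brush (260,198). Next I take views further along +y for the other plates and for parallax.

>>> {"op": "step_arm", "data": {
  "moves": [
    {"dp":[45,0,0],"dr":[0,0,0],"fingers":0},
    {"dp":[50,0,0],"dr":[0,0,0],"fingers":0},
    {"dp":[35,0,0],"dr":[0,0,0],"fingers":0},
    {"dp":[0,0,0],"dr":[0,0,0],"fingers":0},
    {"dp":[0,0,0],"dr":[0,0,0],"fingers":0}
  ]
}}

```text
time_s: 2.08
tool_pos: [0.6, -0.2397, 0.298]
tool_rot: [180.0, 0.1, 90.1]
force: [0.1, -0.5, -0.4]
grip_width: 0.0876
grasp_force: 0.0
```

```bash
python3 - <<'E'
from h import *
o=snap("wrist","w2");print(o["time_s"],o["tool_pos"],o["tool_rot"])
E
```

```text
2.075 [ 0.6000167  -0.2397326   0.29802869] [1.79971228e+02 5.13903963e-02 9.00625248e+01]
```

>>> {"op": "step_arm", "data": {
  "moves": [
    {"dp":[45,0,0],"dr":[0,0,0],"fingers":0},
    {"dp":[50,0,0],"dr":[0,0,0],"fingers":0},
    {"dp":[50,0,0],"dr":[0,0,0],"fingers":0},
    {"dp":[15,0,0],"dr":[0,0,0],"fingers":0},
    {"dp":[0,0,0],"dr":[0,0,0],"fingers":0}
  ]
}}

```text
time_s: 2.75
tool_pos: [0.6001, -0.0803, 0.2976]
tool_rot: [180.0, 0.0, 90.0]
force: [-0.4, -1.2, -0.3]
grip_width: 0.0869
grasp_force: 0.0
```

```bash
python3 - <<'E'
from h import *
o=snap("wrist","w3");print(o["time_s"],o["tool_pos"],o["tool_rot"])
E
```

```text
2.75 [ 0.60013024 -0.08031336  0.29755592] [1.79997511e+02 3.48025402e-02 9.00294844e+01]
```

>>> {"op": "step_arm", "data": {
  "moves": [
    {"dp":[45,0,0],"dr":[0,0,0],"fingers":0},
    {"dp":[50,0,0],"dr":[0,0,0],"fingers":0},
    {"dp":[50,0,0],"dr":[0,0,0],"fingers":0},
    {"dp":[0,0,0],"dr":[0,0,0],"fingers":0},
    {"dp":[0,0,0],"dr":[0,0,0],"fingers":0}
  ]
}}

```text
time_s: 3.42
tool_pos: [0.6006, 0.0618, 0.2974]
tool_rot: [-180.0, 0.1, 89.8]
force: [-0.1, -0.9, 0.3]
grip_width: 0.0868
grasp_force: 0.0
```

```bash
python3 - <<'E'
from h import *
o=snap("wrist","w4");print(o["time_s"],o["tool_pos"],o["tool_rot"])
E
```

```text
3.425 [0.60058441 0.06183373 0.29735043] [-1.79999940e+02  1.04302835e-01  8.97905334e+01]
```

```bash
python3 - <<'E'
from h import *
a=[cv2.imread(f"pics/w{i}.png")[:260,80:500] for i in (1,2,3,4)]
# print vertical coverage by composite, 800x600 max
c=np.vstack([np.hstack([cv2.resize(x,(400,248)) for x in a[:2]]),np.hstack([cv2.resize(x,(400,248)) for x in a[2:]])])
cv2.imwrite("pics/c1.png",c)
E
```

```text
(no output)
```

View pics/c1.png

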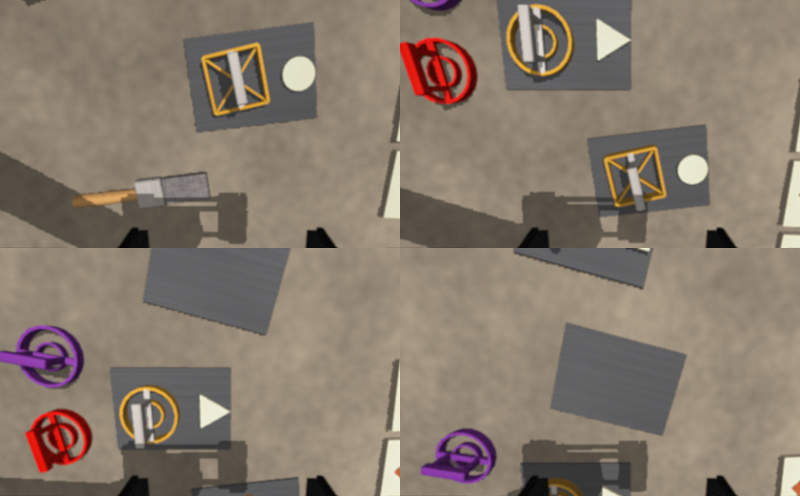

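The four views show, in order: square mould and disc plate; round mould with the triangle tile, beside the red decoy; the same plate and the spare plate; the empty spare plate alone. I need two more views for the triangle mould.

>>> {"op": "step_arm", "data": {
  "moves": [
    {"dp":[45,0,0],"dr":[0,0,0],"fingers":0},
    {"dp":[50,0,0],"dr":[0,0,0],"fingers":0},
    {"dp":[35,0,0],"dr":[0,0,0],"fingers":0},
    {"dp":[0,0,0],"dr":[0,0,0],"fingers":0},
    {"dp":[0,0,0],"dr":[0,0,0],"fingers":0}
  ]
}}

```text
time_s: 4.1
tool_pos: [0.601, 0.1918, 0.2974]
tool_rot: [180.0, 0.1, 89.8]
force: [-0.1, -0.1, 0.1]
grip_width: 0.0871
grasp_force: 0.0
```

```bash
python3 - <<'E'
from h import *
o=snap("wrist","w5");print(o["time_s"],o["tool_pos"],o["tool_rot"])
E
```

```text
4.1 [0.60097237 0.1918379  0.29741391] [1.79983991e+02 1.07182473e-01 8.97774999e+01]
```

>>> {"op": "step_arm", "data": {
  "moves": [
    {"dp":[45,0,0],"dr":[0,0,0],"fingers":0},
    {"dp":[50,0,0],"dr":[0,0,0],"fingers":0},
    {"dp":[0,0,0],"dr":[0,0,0],"fingers":0},
    {"dp":[0,0,0],"dr":[0,0,0],"fingers":0},
    {"dp":[0,0,0],"dr":[0,0,0],"fingers":0}
  ]
}}

```text
time_s: 4.78
tool_pos: [0.6011, 0.2871, 0.2978]
tool_rot: [180.0, 0.1, 89.8]
force: [-0.5, -0.9, -0.3]
grip_width: 0.0868
grasp_force: 0.0
```

```bash
python3 - <<'E'
from h import *
o=snap("wrist","w6");print(o["time_s"],o["tool_pos"],o["tool_rot"])
def crop(n,x,y,w=200,h=150,s=2):
    im=cv2.imread(f"pics/{n}.png")[y:y+h,x:x+w]
    im=cv2.resize(im,None,fx=s,fy=s,interpolation=cv2.INTER_CUBIC)
    for k in range(0,w,20):
        t=10 if (x+k)%100 else 0
        cv2.line(im,(k*s,0),(k*s,6),(0,255,255),1); cv2.putText(im,str(x+k),(k*s,14),0,.3,(255,255,255),1)
    for k in range(0,h,20):
        cv2.line(im,(0,k*s),(6,k*s),(0,255,255),1); cv2.putText(im,str(y+k),(8,k*s+4),0,.3,(255,255,255),1)
    return im
import sys
cv2.imwrite("pics/c2.png",np.vstack([np.hstack([crop("w1",240,10),crop("w2",240,120)]),np.hstack([crop("w2",160,0),crop("w3",160,110)])]))
cv2.imwrite("pics/c3.png",np.vstack([np.hstack([crop("w5",160,0),crop("w6",160,0)]),np.hstack([crop("w5",160,130),crop("w6",160,130)])]))
E
```

```text
4.775 [0.60110089 0.28714737 0.29775497] [1.79952739e+02 7.45901869e-02 8.97749382e+01]
```

View pics/c2.png

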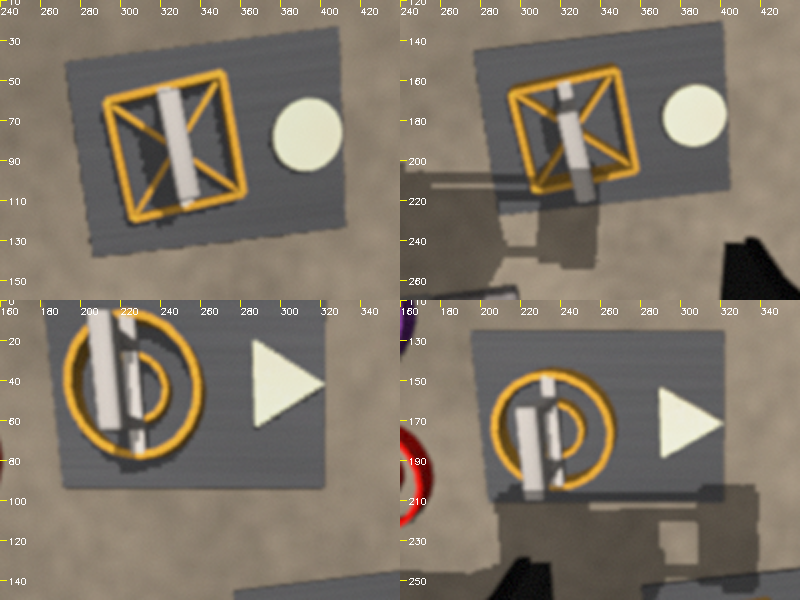

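View pics/c3.png

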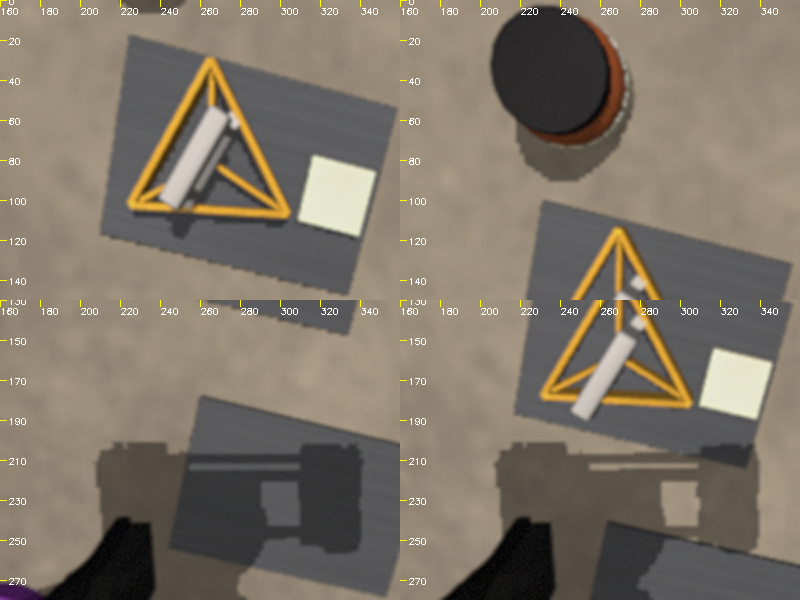

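Crops read (enlarged ×2): plate, frame and bar-top corners are visible for the square (w1/w2), round (w2/w3) and triangle (w5/w6) moulds. The spare plate shows in w4/w5.

```bash
cat > m.py <<'E'
from h import *
W={i:load(f"w{i}") for i in range(1,7)}
def fit(model,z,obs):
    # obs: list (view, idx, u, v); fit x,y,yaw
    P=np.array([onz(W[w],u,v,z)[:2] for w,i,u,v in obs]); M=np.array([model[i] for _,i,_,_ in obs])
    c=P.mean(0)-0; a=M-M.mean(0); b=P-c
    th=np.arctan2((a[:,0]*b[:,1]-a[:,1]*b[:,0]).sum(),(a*b).sum()); R=np.array([[np.cos(th),-np.sin(th)],[np.sin(th),np.cos(th)]])
    t=c-R@M.mean(0); r=P-(M@R.T+t)
    return np.round(t*1e3,1),round(np.degrees(th),1),np.round(r*1e3,1).tolist()
PL=np.array([[-60,60],[108,60],[108,-60],[-60,-60]])/1e3 # TL TR BR BL (image right=+x, up=+y)
def plate(*v): return [(w,i,*p) for w,ps in v for i,p in enumerate(ps) if p]
print("plR",fit(PL,.006,plate((1,[(272.5,41),(409,23.5),(412.5,123),(286.5,138.5)]),(2,[(277,145),(400.5,131),(405,215),(290.5,226.5)]))))
print("plT",fit(PL,.006,plate((3,[(196,125.5),(322,125.5),(322,210),(204,210)]),(2,[None,None,(322.5,94),(192,94)]))))
print("plSp",fit(PL,.006,plate((4,[(256.5,78.6),(380.4,112.2),(356.3,196),(238.6,167.7)]),(5,[(260.5,178),None,(353,278),(245,254)]))))
print("plS",fit(PL,.006,plate((5,[(224.5,18),(358.5,54),(334,147.5),(210,117)]),(6,[(231,100),(355.5,131.5),(333,214),(217.5,187.5)]))))
T=lambda *o: np.round(1e3*tri([(W[w],u,v) for w,u,v in o]),1)
B=dict(S=[(1,329.6,83.4),(2,329,198)],R=[(2,211.7,35),(3,225,187)],T=[(5,257.5,78.5),(6,261.75,168)])
for k,o in B.items(): print("bar",k,T(*o),[np.round(1e3*onz(W[w],u,v,.084),1)[:2] for w,u,v in o])
sq=np.array([[-37,37],[37,37],[37,-37],[-37,-37]])/1e3
print("S",fit(sq,.028,plate((1,[(292,60.5),(351,45),(363,107.5),(307,121)]),(2,[(294.5,166.5),(349,153),(359,206.5),(309,216.5)]))))
print("Sh",T((1,351,45),(2,349,153)),"plh",T((1,409,23.5),(2,400.5,131)))
print("R ring",[np.round(1e3*onz(W[w],u,v,.028),1)[:2] for w,u,v in((2,226.7,42),(3,236,175))])
tr=58e-3*np.array([[np.cos(a),np.sin(a)] for a in np.radians([0,120,240])])
print("T",fit(tr,.028,plate((5,[(265,28.5),(223.5,102),(304.5,108.5)]),(6,[(269,114),(230.5,179),(306,182.5)]))))
def ang(w,a,b):
    d=(onz(W[w],*a,.084)-onz(W[w],*b,.084))[:2]; return round(np.degrees(np.arctan2(d[1],d[0]))-90,1),round(1e3*np.hypot(*d),1)
print("yaw bars S",ang(1,(324.5,54.2),(334.8,112.5)),"R",ang(3,(222.7,164),(227.5,209.8)),"T",ang(5,(270.7,56),(244.2,101.2)),ang(6,(274,148.5),(249.8,187.5)))
E
python3 m.py
```

```text
plR (array([ 609.9, -276.1]), np.float64(6.8), [[0.6, -1.1], [-1.2, -1.4], [-1.2, 0.5], [0.4, 0.0], [1.4, 0.3], [-1.8, -0.9], [-0.8, 0.3], [2.5, 2.3]])
plT (array([497.7, -97.4]), np.float64(0.0), [[1.7, -0.9], [-1.1, -0.7], [-0.6, 1.9], [0.3, 1.7], [-0.8, -0.8], [0.6, -1.1]])
plSp (array([564. ,  90.5]), np.float64(-14.4), [[1.9, -1.7], [-2.7, -1.4], [-0.5, 1.4], [0.8, 0.3], [0.4, -0.4], [-0.9, 1.5], [1.1, 0.4]])
plS (array([532.1, 288.7]), np.float64(-13.9), [[0.5, -1.1], [-0.8, -0.9], [-0.8, 0.3], [0.5, -0.0], [0.9, 0.2], [-1.2, 0.3], [-0.8, 1.1], [1.6, 0.2]])
bar S [ 612.2 -275.3   76.5] [array([ 611.6, -275.5]), array([ 612.2, -272.9])]
bar R [ 491.8 -101.    81.6] [array([ 492.1, -101.3]), array([ 492.8, -100.3])]
bar T [537.1 289.3  82.6] [array([537.6, 289.2]), array([537.1, 289.6])]
S (array([ 612.2, -274.7]), np.float64(13.5), [[1.2, -1.2], [-1.7, -1.6], [-2.0, 0.1], [1.1, 1.0], [1.4, -0.4], [-0.4, 0.0], [-2.1, -0.3], [2.5, 2.5]])
Sh [ 638.9 -231.    22.6] plh [ 708.9 -204.8    4.2]
R ring [array([ 492.9, -100.6]), array([492.5, -99.6])]
T (array([536.6, 288.6]), np.float64(86.4), [[-0.4, -1.2], [0.4, 1.4], [-1.0, -0.2], [-0.1, -1.2], [1.3, -0.0], [-0.2, 1.3]])
yaw bars S (np.float64(11.3), np.float64(58.9)) R (np.float64(1.1), np.float64(54.5)) T (np.float64(-34.2), np.float64(53.6)) (np.float64(-33.5), np.float64(53.7))
```

>>> {"op": "step_arm", "data": {
  "moves": [
    {"dp":[0,0,20],"dr":[0,0,0.146],"fingers":0},
    {"dp":[0,0,30],"dr":[0,0,0.146],"fingers":0},
    {"dp":[0,0,30],"dr":[0,0,0.146],"fingers":0},
    {"dp":[0,0,30],"dr":[0,0,0.146],"fingers":0},
    {"dp":[0,0,0],"dr":[0,0,0],"fingers":0}
  ]
}}

```text
time_s: 5.45
tool_pos: [0.5989, 0.2878, 0.185]
tool_rot: [-179.9, 0.3, 56.5]
force: [-0.7, 0.1, -0.2]
grip_width: 0.0869
grasp_force: 0.0
```

```bash
cat > go.py <<'E'
import sys
from h import *
from scipy.spatial.transform import Rotation as Ro
x,y,z,yaw=map(float,sys.argv[1:])
o=env.get_obs(); R=Ro.from_euler("xyz",o["tool_rot"],degrees=True)
d=R.inv().apply(np.array([x,y,z])/1e3-o["tool_pos"])*1e3
r=(R.inv()*Ro.from_euler("xyz",[180,0,yaw],degrees=True)).as_rotvec()
print("dp",d.round(1),"dr",r.round(3),"rot",o["tool_rot"].round(1),"pos",o["tool_pos"].round(4),"w",round(o["grip_width"],4),"f",o["force"].round(1),"q",o["qpos"].round(0),"t",o["time_s"])
E
python3 go.py 537 289 57 56.4
```

```text
dp [-32.5 -52.1 128.3] dr [-0.002  0.005  0.002] rot [-179.9    0.3   56.5] pos [0.5989 0.2878 0.185 ] w 0.0869 f [-0.7  0.1 -0.2] q [-21.  22.  -9.  83.   3.  76. -64.] t 5.45
```

>>> {"op": "step_arm", "data": {
  "moves": [
    {"dp":[-16,-26,20],"dr":[0,0,0],"fingers":0},
    {"dp":[-16,-26,20],"dr":[0,0,0],"fingers":0},
    {"dp":[0,0,20],"dr":[0,0,0],"fingers":0},
    {"dp":[0,0,0],"dr":[0,0,0],"fingers":0},
    {"dp":[0,0,0],"dr":[0,0,0],"fingers":0}
  ]
}}

```text
time_s: 6.08
tool_pos: [0.5408, 0.2917, 0.1288]
tool_rot: [179.9, -0.1, 56.5]
force: [0.3, -0.2, 0.4]
grip_width: 0.0867
grasp_force: 0.0
```

```bash
python3 go.py 537 289 57 56.4
```

```text
dp [-4.5 -1.8 71.8] dr [ 0.001 -0.002  0.002] rot [ 1.799e+02 -1.000e-01  5.650e+01] pos [0.5408 0.2917 0.1288] w 0.0867 f [ 0.3 -0.2  0.4] q [-22.  18. -10.  95.   3.  67. -67.] t 6.075
```

>>> {"op": "step_arm", "data": {
  "moves": [
    {"dp":[-4,-2,15],"dr":[0,0,0],"fingers":0},
    {"dp":[0,0,20],"dr":[0,0,0],"fingers":0},
    {"dp":[0,0,20],"dr":[0,0,0],"fingers":0},
    {"dp":[0,0,15],"dr":[0,0,0],"fingers":0},
    {"dp":[0,0,0],"dr":[0,0,0],"fingers":0}
  ]
}}

```text
time_s: 6.7
tool_pos: [0.5339, 0.2891, 0.0554]
tool_rot: [-179.9, 0.2, 56.5]
force: [0.9, -1.0, -0.1]
grip_width: 0.0868
grasp_force: 0.0
```

```bash
python3 go.py 537 289 57 56.4
```

```text
dp [ 1.6  2.6 -1.6] dr [-0.002  0.003  0.003] rot [-179.9    0.2   56.5] pos [0.5339 0.2891 0.0554] w 0.0868 f [ 0.9 -1.  -0.1] q [-23.  21. -10. 100.   4.  60. -68.] t 6.7
```

>>> {"op": "step_arm", "data": {
  "moves": [
    {"dp":[2,2,-1],"dr":[0,0,0],"fingers":0},
    {"dp":[0,0,0],"dr":[0,0,0],"fingers":0.6},
    {"dp":[0,0,0],"dr":[0,0,0],"fingers":1},
    {"dp":[0,0,0],"dr":[0,0,0],"fingers":1},
    {"dp":[0,0,0],"dr":[0,0,0],"fingers":1}
  ],
  "squeeze": 25
}}

```text
time_s: 7.32
tool_pos: [0.5379, 0.2903, 0.0587]
tool_rot: [180.0, -0.0, 56.5]
force: [0.1, -0.6, 0.5]
grip_width: 0.055
grasp_force: 0.0
```

>>> {"op": "step_arm", "data": {
  "moves": [
    {"dp":[0,0,0],"dr":[0,0,0],"fingers":1},
    {"dp":[0,0,0],"dr":[0,0,0],"fingers":1},
    {"dp":[0,0,0],"dr":[0,0,0],"fingers":1},
    {"dp":[0,0,0],"dr":[0,0,0],"fingers":1},
    {"dp":[0,0,0],"dr":[0,0,0],"fingers":1}
  ]
}}

```text
time_s: 7.95
tool_pos: [0.5379, 0.2903, 0.0585]
tool_rot: [180.0, 0.0, 56.5]
force: [-0.4, -0.4, -0.1]
grip_width: 0.0117
grasp_force: 25.0
```

```bash
python3 go.py 537 289 57 56.4
```

```text
dp [-1.6  0.   1.5] dr [0.    0.    0.003] rot [180.    0.   56.5] pos [0.5379 0.2903 0.0585] w 0.0117 f [-0.4 -0.4 -0.1] q [-23.  21. -10.  99.   4.  60. -67.] t 7.95
```

>>> {"op": "step_arm", "data": {
  "moves": [
    {"dp":[0,0,-10],"dr":[0,0,0],"fingers":1},
    {"dp":[0,0,-20],"dr":[0,0,0],"fingers":1},
    {"dp":[0,0,-20],"dr":[0,0,0],"fingers":1},
    {"dp":[-15,13,-5],"dr":[0,0,0],"fingers":1},
    {"dp":[-25,22,0],"dr":[0,0,0],"fingers":1}
  ]
}}

```text
time_s: 8.57
tool_pos: [0.5454, 0.2372, 0.1147]
tool_rot: [179.9, -0.1, 56.7]
force: [0.6, -0.2, -3.9]
grip_width: 0.0117
grasp_force: 25.0
```

>>> {"op": "step_arm", "data": {
  "moves": [
    {"dp":[-30,26,0],"dr":[0,0,0],"fingers":1},
    {"dp":[-30,26,0],"dr":[0,0,0],"fingers":1},
    {"dp":[-25,22,0],"dr":[0,0,0],"fingers":1},
    {"dp":[-15,13,0],"dr":[0,0,0],"fingers":1},
    {"dp":[0,0,0],"dr":[0,0,0],"fingers":1}
  ]
}}

```text
time_s: 9.2
tool_pos: [0.5627, 0.1038, 0.1136]
tool_rot: [180.0, 0.0, 56.3]
force: [0.9, 0.6, -4.2]
grip_width: 0.0118
grasp_force: 25.0
```

```bash
python3 go.py 565 92 60 56.4
```

```text
dp [-8.5  8.4 53.6] dr [ 0.     0.001 -0.001] rot [180.    0.   56.3] pos [0.5627 0.1038 0.1136] w 0.0118 f [ 0.9  0.6 -4.2] q [ -9.  14.  -5. 102.   1.  64. -48.] t 9.2
```

>>> {"op": "step_arm", "data": {
  "moves": [
    {"dp":[-8,8,10],"dr":[0,0,0],"fingers":1},
    {"dp":[0,0,15],"dr":[0,0,0],"fingers":1},
    {"dp":[0,0,12],"dr":[0,0,0],"fingers":1},
    {"dp":[0,0,8],"dr":[0,0,0],"fingers":1},
    {"dp":[0,0,2],"dr":[0,0,0],"fingers":1}
  ]
}}

```text
time_s: 9.82
tool_pos: [0.5641, 0.0955, 0.0656]
tool_rot: [-179.9, 0.1, 56.6]
force: [0.7, 0.6, -3.3]
grip_width: 0.012
grasp_force: 25.0
```

>>> {"op": "step_arm", "data": {
  "moves": [
    {"dp":[0,0,0],"dr":[0,0,0],"fingers":1},
    {"dp":[0,0,2],"dr":[0,0,0],"fingers":1},
    {"dp":[0,0,1],"dr":[0,0,0],"fingers":1},
    {"dp":[0,0,1],"dr":[0,0,0],"fingers":1},
    {"dp":[0,0,0],"dr":[0,0,0],"fingers":1}
  ]
}}

```text
time_s: 10.45
tool_pos: [0.5647, 0.0951, 0.0626]
tool_rot: [180.0, 0.0, 56.5]
force: [0.5, -0.6, -3.4]
grip_width: 0.012
grasp_force: 25.0
```

```bash
python3 go.py 565 92 58.5 56.4
```

```text
dp [-2.4  1.9  4.1] dr [0.    0.    0.002] rot [180.    0.   56.5] pos [0.5647 0.0951 0.0626] w 0.012 f [ 0.5 -0.6 -3.4] q [ -9.  17.  -4. 105.   1.  59. -47.] t 10.45
```

>>> {"op": "step_arm", "data": {
  "moves": [
    {"dp":[-2,2,1],"dr":[0,0,0],"fingers":1},
    {"dp":[0,0,1],"dr":[0,0,0],"fingers":1},
    {"dp":[0,0,1],"dr":[0,0,0],"fingers":1},
    {"dp":[0,0,1],"dr":[0,0,0],"fingers":1},
    {"dp":[0,0,0],"dr":[0,0,0],"fingers":1}
  ]
}}

```text
time_s: 11.08
tool_pos: [0.5653, 0.0925, 0.0586]
tool_rot: [180.0, -0.0, 56.6]
force: [-0.4, 0.1, -3.9]
grip_width: 0.0115
grasp_force: 25.0
```

>>> {"op": "step_arm", "data": {
  "moves": [
    {"dp":[0,0,0.5],"dr":[0,0,0],"fingers":1},
    {"dp":[0,0,0.5],"dr":[0,0,0],"fingers":1},
    {"dp":[0,0,0],"dr":[0,0,0],"fingers":1},
    {"dp":[0,0,0],"dr":[0,0,0],"fingers":1},
    {"dp":[0,0,0],"dr":[0,0,0],"fingers":1}
  ]
}}

```text
time_s: 11.7
tool_pos: [0.5654, 0.0925, 0.0585]
tool_rot: [180.0, -0.0, 56.5]
force: [-3.2, -0.3, 5.6]
grip_width: 0.0118
grasp_force: 25.0
```

>>> {"op": "step_arm", "data": {
  "moves": [
    {"dp":[0,0,0],"dr":[0,0,0],"fingers":0.7},
    {"dp":[0,0,0],"dr":[0,0,0],"fingers":0.5},
    {"dp":[0,0,0],"dr":[0,0,0],"fingers":0.3},
    {"dp":[0,0,0],"dr":[0,0,0],"fingers":0.2},
    {"dp":[0,0,-5],"dr":[0,0,0],"fingers":0.2}
  ]
}}

```text
time_s: 12.32
tool_pos: [0.565, 0.0922, 0.0623]
tool_rot: [-180.0, 0.0, 56.5]
force: [0.6, 0.4, 0.3]
grip_width: 0.0538
grasp_force: 0.0
```

>>> {"op": "step_arm", "data": {
  "moves": [
    {"dp":[0,0,-25],"dr":[0,0,0],"fingers":0},
    {"dp":[0,0,-35],"dr":[0,0,0],"fingers":0},
    {"dp":[0,0,-35],"dr":[0,0,-0.16],"fingers":0},
    {"dp":[0,0,-20],"dr":[0,0,-0.16],"fingers":0},
    {"dp":[0,0,0],"dr":[0,0,-0.16],"fingers":0}
  ]
}}

```text
time_s: 12.95
tool_pos: [0.5668, 0.0927, 0.1804]
tool_rot: [179.7, -0.1, 84.3]
force: [0.2, -1.1, 0.8]
grip_width: 0.0869
grasp_force: 0.0
```

>>> {"op": "step_arm", "data": {
  "moves": [
    {"dp":[0,0,0],"dr":[0,0,-0.16],"fingers":0},
    {"dp":[0,0,0],"dr":[0,0,-0.16],"fingers":0},
    {"dp":[0,0,0],"dr":[0,0,0],"fingers":0},
    {"dp":[0,0,0],"dr":[0,0,0],"fingers":0},
    {"dp":[0,0,0],"dr":[0,0,0],"fingers":0}
  ]
}}

```text
time_s: 13.58
tool_pos: [0.5653, 0.0924, 0.1777]
tool_rot: [180.0, 0.0, 102.3]
force: [-0.1, -0.2, 0.4]
grip_width: 0.0869
grasp_force: 0.0
```

```bash
python3 go.py 612 -275 170 102.5
```

```text
dp [-368.9  -32.6    7.7] dr [ 0.     0.    -0.004] rot [180.    0.  102.3] pos [0.5653 0.0924 0.1777] w 0.0869 f [-0.1 -0.2  0.4] q [-5. 11. -8. 98.  2. 72. -1.] t 13.575
```

>>> {"op": "step_arm", "data": {
  "moves": [
    {"dp":[-35,-3,0],"dr":[0,0,0],"fingers":0},
    {"dp":[-48,-5,0],"dr":[0,0,0],"fingers":0},
    {"dp":[-48,-5,0],"dr":[0,0,0],"fingers":0},
    {"dp":[-48,-5,0],"dr":[0,0,0],"fingers":0},
    {"dp":[-48,-5,0],"dr":[0,0,0],"fingers":0}
  ]
}}

```text
time_s: 14.2
tool_pos: [0.5916, -0.1357, 0.1777]
tool_rot: [180.0, 0.0, 102.3]
force: [0.7, -0.0, -0.4]
grip_width: 0.0871
grasp_force: 0.0
```

>>> {"op": "step_arm", "data": {
  "moves": [
    {"dp":[-48,-5,0],"dr":[0,0,0],"fingers":0},
    {"dp":[-48,-5,0],"dr":[0,0,0],"fingers":0},
    {"dp":[-36,0,10],"dr":[0,0,0],"fingers":0},
    {"dp":[0,0,20],"dr":[0,0,0],"fingers":0},
    {"dp":[0,0,0],"dr":[0,0,0],"fingers":0}
  ]
}}

```text
time_s: 14.82
tool_pos: [0.6087, -0.2635, 0.1449]
tool_rot: [-179.8, -0.2, 102.4]
force: [0.3, -0.7, -0.6]
grip_width: 0.0866
grasp_force: 0.0
```

```bash
python3 go.py 612 -275 57 102.5
```

```text
dp [-12.2   1.1  87.9] dr [-0.004 -0.004 -0.002] rot [-179.8   -0.2  102.4] pos [ 0.6087 -0.2635  0.1449] w 0.0866 f [ 0.3 -0.7 -0.6] q [18. 23.  4. 87. -2. 71. 35.] t 14.825
```

>>> {"op": "step_arm", "data": {
  "moves": [
    {"dp":[-12,1,20],"dr":[0,0,0],"fingers":0},
    {"dp":[0,0,25],"dr":[0,0,0],"fingers":0},
    {"dp":[0,0,25],"dr":[0,0,0],"fingers":0},
    {"dp":[0,0,13],"dr":[0,0,0],"fingers":0},
    {"dp":[0,0,0],"dr":[0,0,0],"fingers":0}
  ]
}}

```text
time_s: 15.45
tool_pos: [0.6131, -0.2763, 0.0634]
tool_rot: [-179.9, -0.1, 102.4]
force: [0.6, -0.2, -0.3]
grip_width: 0.0871
grasp_force: 0.0
```

```bash
python3 go.py 612 -275 57 102.5
```

```text
dp [ 1.5 -0.7  6.4] dr [-0.002 -0.001 -0.002] rot [-1.799e+02 -1.000e-01  1.024e+02] pos [ 0.6131 -0.2763  0.0634] w 0.0871 f [ 0.6 -0.2 -0.3] q [19. 27.  4. 90. -2. 63. 36.] t 15.45
```

>>> {"op": "step_arm", "data": {
  "moves": [
    {"dp":[1,0,5],"dr":[0,0,0],"fingers":0.5},
    {"dp":[0,0,0],"dr":[0,0,0],"fingers":0.7},
    {"dp":[0,0,0],"dr":[0,0,0],"fingers":1},
    {"dp":[0,0,0],"dr":[0,0,0],"fingers":1},
    {"dp":[0,0,0],"dr":[0,0,0],"fingers":1}
  ]
}}

```text
time_s: 16.08
tool_pos: [0.6135, -0.276, 0.0598]
tool_rot: [180.0, 0.0, 102.4]
force: [-0.2, 0.3, -0.0]
grip_width: 0.0447
grasp_force: 0.0
```

>>> {"op": "step_arm", "data": {
  "moves": [
    {"dp":[0,0,0],"dr":[0,0,0],"fingers":1},
    {"dp":[0,0,0],"dr":[0,0,0],"fingers":1},
    {"dp":[0,0,0],"dr":[0,0,0],"fingers":1},
    {"dp":[0,0,0],"dr":[0,0,0],"fingers":1},
    {"dp":[0,0,0],"dr":[0,0,0],"fingers":1}
  ]
}}

```text
time_s: 16.7
tool_pos: [0.6128, -0.2761, 0.0594]
tool_rot: [-179.9, -0.0, 102.4]
force: [-2.1, -0.4, -0.4]
grip_width: 0.0119
grasp_force: 25.0
```

```bash
python3 go.py 612 -275 57 102.5
```

```text
dp [ 1.3 -0.5  2.4] dr [-0.001 -0.    -0.002] rot [-179.9   -0.   102.4] pos [ 0.6128 -0.2761  0.0594] w 0.0119 f [-2.1 -0.4 -0.4] q [19. 28.  4. 90. -2. 63. 36.] t 16.7
```

>>> {"op": "step_arm", "data": {
  "moves": [
    {"dp":[0,0,-10],"dr":[0,0,0],"fingers":1},
    {"dp":[0,0,-25],"dr":[0,0,0],"fingers":1},
    {"dp":[0,0,-30],"dr":[0,0,0.1],"fingers":1},
    {"dp":[0,0,-30],"dr":[0,0,0.15],"fingers":1},
    {"dp":[0,0,-20],"dr":[0,0,0.15],"fingers":1}
  ]
}}

```text
time_s: 17.32
tool_pos: [0.6141, -0.2757, 0.1765]
tool_rot: [179.9, -0.0, 79.2]
force: [0.2, -1.2, -3.4]
grip_width: 0.0112
grasp_force: 25.0
```

>>> {"op": "step_arm", "data": {
  "moves": [
    {"dp":[0,0,0],"dr":[0,0,0.059],"fingers":1},
    {"dp":[0,0,0],"dr":[0,0,0],"fingers":1},
    {"dp":[0,0,0],"dr":[0,0,0],"fingers":1},
    {"dp":[0,0,0],"dr":[0,0,0],"fingers":1},
    {"dp":[0,0,0],"dr":[0,0,0],"fingers":1}
  ]
}}

```text
time_s: 17.95
tool_pos: [0.6133, -0.2759, 0.1743]
tool_rot: [-180.0, -0.0, 76.1]
force: [0.4, 0.3, -4.0]
grip_width: 0.0119
grasp_force: 25.0
```

```bash
python3 go.py 532 287.5 175 76.1
```

```text
dp [ 527.3 -214.3   -0.6] dr [-0. -0. -0.] rot [-180.    -0.    76.1] pos [ 0.6133 -0.2759  0.1743] w 0.0119 f [ 0.4  0.3 -4. ] q [15. 22.  9. 84. -3. 74. 10.] t 17.95
```

>>> {"op": "step_arm", "data": {
  "moves": [
    {"dp":[20,-8,0],"dr":[0,0,0],"fingers":1},
    {"dp":[40,-16,0],"dr":[0,0,0],"fingers":1},
    {"dp":[45,-18,0],"dr":[0,0,0],"fingers":1},
    {"dp":[45,-18,0],"dr":[0,0,0],"fingers":1},
    {"dp":[45,-18,0],"dr":[0,0,0],"fingers":1}
  ]
}}

```text
time_s: 18.58
tool_pos: [0.5837, -0.0643, 0.1748]
tool_rot: [180.0, -0.1, 76.2]
force: [1.6, -0.3, -4.0]
grip_width: 0.0118
grasp_force: 25.0
```

>>> {"op": "step_arm", "data": {
  "moves": [
    {"dp":[45,-18,0],"dr":[0,0,0],"fingers":1},
    {"dp":[45,-18,0],"dr":[0,0,0],"fingers":1},
    {"dp":[45,-18,0],"dr":[0,0,0],"fingers":1},
    {"dp":[45,-18,0],"dr":[0,0,0],"fingers":1},
    {"dp":[45,-18,0],"dr":[0,0,0],"fingers":1}
  ]
}}

```text
time_s: 19.2
tool_pos: [0.5498, 0.1752, 0.1749]
tool_rot: [180.0, -0.0, 76.2]
force: [0.9, -0.4, -3.9]
grip_width: 0.0115
grasp_force: 25.0
```

>>> {"op": "step_arm", "data": {
  "moves": [
    {"dp":[45,-18,0],"dr":[0,0,0],"fingers":1},
    {"dp":[40,-16,0],"dr":[0,0,0],"fingers":1},
    {"dp":[20,-10,0],"dr":[0,0,0],"fingers":1},
    {"dp":[0,0,0],"dr":[0,0,0],"fingers":1},
    {"dp":[0,0,0],"dr":[0,0,0],"fingers":1}
  ]
}}

```text
time_s: 19.82
tool_pos: [0.5337, 0.2837, 0.1746]
tool_rot: [180.0, 0.1, 76.1]
force: [0.2, -1.0, -3.7]
grip_width: 0.012
grasp_force: 25.0
```

```bash
python3 go.py 532 287.5 65 76.1
```

```text
dp [  3.4  -2.6 109.6] dr [ 0.001  0.001 -0.001] rot [1.80e+02 1.00e-01 7.61e+01] pos [0.5337 0.2837 0.1746] w 0.012 f [ 0.2 -1.  -3.7] q [-22.  15. -10.  93.   3.  72. -47.] t 19.825
```

>>> {"op": "step_arm", "data": {
  "moves": [
    {"dp":[3,-3,20],"dr":[0,0,0],"fingers":1},
    {"dp":[0,0,30],"dr":[0,0,0],"fingers":1},
    {"dp":[0,0,30],"dr":[0,0,0],"fingers":1},
    {"dp":[0,0,20],"dr":[0,0,0],"fingers":1},
    {"dp":[0,0,5],"dr":[0,0,0],"fingers":1}
  ]
}}

```text
time_s: 20.45
tool_pos: [0.5313, 0.2868, 0.0682]
tool_rot: [-179.9, 0.1, 76.0]
force: [1.0, 0.1, -3.6]
grip_width: 0.0116
grasp_force: 25.0
```

>>> {"op": "step_arm", "data": {
  "moves": [
    {"dp":[0,0,0],"dr":[0,0,0],"fingers":1},
    {"dp":[0,0,0],"dr":[0,0,0],"fingers":1},
    {"dp":[0,0,0],"dr":[0,0,0],"fingers":1},
    {"dp":[0,0,0],"dr":[0,0,0],"fingers":1},
    {"dp":[0,0,0],"dr":[0,0,0],"fingers":1}
  ]
}}

```text
time_s: 21.08
tool_pos: [0.5318, 0.2884, 0.0698]
tool_rot: [180.0, -0.0, 76.1]
force: [-0.2, -0.3, -5.1]
grip_width: 0.0117
grasp_force: 25.0
```

```bash
python3 go.py 532 287.5 59.4 76.1
```

```text
dp [-0.8  0.4 10.4] dr [ 0. -0. -0.] rot [180.   -0.   76.1] pos [0.5318 0.2884 0.0698] w 0.0117 f [-0.2 -0.3 -5.1] q [-22.  20. -10.  99.   4.  61. -48.] t 21.075
```

>>> {"op": "step_arm", "data": {
  "moves": [
    {"dp":[-1,0,3],"dr":[0,0,0],"fingers":1},
    {"dp":[0,0,3],"dr":[0,0,0],"fingers":1},
    {"dp":[0,0,2],"dr":[0,0,0],"fingers":1},
    {"dp":[0,0,1],"dr":[0,0,0],"fingers":1},
    {"dp":[0,0,0],"dr":[0,0,0],"fingers":1}
  ]
}}

```text
time_s: 21.7
tool_pos: [0.5314, 0.2874, 0.0604]
tool_rot: [-180.0, 0.0, 76.1]
force: [-0.5, 0.1, -3.8]
grip_width: 0.012
grasp_force: 25.0
```

>>> {"op": "step_arm", "data": {
  "moves": [
    {"dp":[0,0,0.5],"dr":[0,0,0],"fingers":1},
    {"dp":[0,0,0.5],"dr":[0,0,0],"fingers":1},
    {"dp":[0,0,0.5],"dr":[0,0,0],"fingers":1},
    {"dp":[0,0,0],"dr":[0,0,0],"fingers":1},
    {"dp":[0,0,0],"dr":[0,0,0],"fingers":1}
  ]
}}

```text
time_s: 22.32
tool_pos: [0.5315, 0.2874, 0.0593]
tool_rot: [180.0, -0.0, 76.1]
force: [-2.1, -0.6, -0.8]
grip_width: 0.0117
grasp_force: 25.0
```

```bash
python3 go.py 532 287.5 59.4 76.1
```

```text
dp [ 0.2  0.5 -0.1] dr [ 0. -0. -0.] rot [180.   -0.   76.1] pos [0.5315 0.2874 0.0593] w 0.0117 f [-2.1 -0.6 -0.8] q [-22.  21. -10. 100.   4.  60. -48.] t 22.325
```

>>> {"op": "step_arm", "data": {
  "moves": [
    {"dp":[0,0,0.4],"dr":[0,0,0],"fingers":1},
    {"dp":[0,0,0],"dr":[0,0,0],"fingers":0.7},
    {"dp":[0,0,0],"dr":[0,0,0],"fingers":0.5},
    {"dp":[0,0,0],"dr":[0,0,0],"fingers":0.3},
    {"dp":[0,0,-3],"dr":[0,0,0],"fingers":0.2}
  ]
}}

```text
time_s: 22.95
tool_pos: [0.5314, 0.2873, 0.0616]
tool_rot: [-180.0, 0.0, 76.1]
force: [-0.2, -0.4, -0.1]
grip_width: 0.0438
grasp_force: 0.0
```

>>> {"op": "step_arm", "data": {
  "moves": [
    {"dp":[0,0,-15],"dr":[0,0,0],"fingers":0},
    {"dp":[0,0,-35],"dr":[0,0,0],"fingers":0},
    {"dp":[0,0,-40],"dr":[0,0,-0.13],"fingers":0},
    {"dp":[0,0,-30],"dr":[0,0,-0.13],"fingers":0},
    {"dp":[0,0,0],"dr":[0,0,0],"fingers":0}
  ]
}}

```text
time_s: 23.58
tool_pos: [0.5334, 0.2885, 0.186]
tool_rot: [179.6, -0.2, 91.0]
force: [0.3, 0.6, -0.5]
grip_width: 0.0858
grasp_force: 0.0
```

```bash
python3 go.py 492.5 -100.5 180 91
```

```text
dp [-388.3  -47.4    4.4] dr [ 0.007 -0.003 -0.001] rot [179.6  -0.2  91. ] pos [0.5334 0.2885 0.186 ] w 0.0858 f [ 0.3  0.6 -0.5] q [-20.  14. -12.  93.   3.  73. -32.] t 23.575
```

>>> {"op": "step_arm", "data": {
  "moves": [
    {"dp":[-30,-4,0],"dr":[0,0,0],"fingers":0},
    {"dp":[-45,-5,0],"dr":[0,0,0],"fingers":0},
    {"dp":[-50,-6,0],"dr":[0,0,0],"fingers":0},
    {"dp":[-50,-6,0],"dr":[0,0,0],"fingers":0},
    {"dp":[-50,-6,0],"dr":[0,0,0],"fingers":0}
  ]
}}

```text
time_s: 24.2
tool_pos: [0.5075, 0.0602, 0.1812]
tool_rot: [-180.0, 0.0, 90.9]
force: [0.8, -0.2, 0.5]
grip_width: 0.0867
grasp_force: 0.0
```

>>> {"op": "step_arm", "data": {
  "moves": [
    {"dp":[-50,-6,0],"dr":[0,0,0],"fingers":0},
    {"dp":[-50,-6,0],"dr":[0,0,0],"fingers":0},
    {"dp":[-40,-5,0],"dr":[0,0,0],"fingers":0},
    {"dp":[-20,-3,0],"dr":[0,0,0],"fingers":0},
    {"dp":[0,0,20],"dr":[0,0,0],"fingers":0}
  ]
}}

```text
time_s: 24.82
tool_pos: [0.4914, -0.101, 0.1624]
tool_rot: [179.8, 0.1, 90.6]
force: [0.2, 0.2, -0.3]
grip_width: 0.0869
grasp_force: 0.0
```

>>> {"op": "step_arm", "data": {
  "moves": [
    {"dp":[0,0,20],"dr":[0,0,0],"fingers":0},
    {"dp":[0,0,0],"dr":[0,0,0],"fingers":0},
    {"dp":[0,0,0],"dr":[0,0,0],"fingers":0},
    {"dp":[0,0,0],"dr":[0,0,0],"fingers":0},
    {"dp":[0,0,0],"dr":[0,0,0],"fingers":0}
  ]
}}

```text
time_s: 25.45
tool_pos: [0.4915, -0.0984, 0.1423]
tool_rot: [179.9, 0.0, 91.0]
force: [-0.1, -0.0, 0.3]
grip_width: 0.0873
grasp_force: 0.0
```

```bash
python3 go.py 492.3 -100.5 58 91
```

```text
dp [-2.1  0.7 84.4] dr [ 0.001  0.    -0.   ] rot [179.9   0.   91. ] pos [ 0.4915 -0.0984  0.1423] w 0.0873 f [-0.1 -0.   0.3] q [  4.   4.   4. 110.  -0.  66.  10.] t 25.45
```

>>> {"op": "step_arm", "data": {
  "moves": [
    {"dp":[-2,1,0],"dr":[0,0,0],"fingers":0.5},
    {"dp":[0,0,0],"dr":[0,0,0],"fingers":0.5},
    {"dp":[0,0,20],"dr":[0,0,0],"fingers":0.5},
    {"dp":[0,0,0],"dr":[0,0,0],"fingers":0.5},
    {"dp":[0,0,0],"dr":[0,0,0],"fingers":0.5}
  ]
}}

```text
time_s: 26.08
tool_pos: [0.4923, -0.1004, 0.1221]
tool_rot: [180.0, 0.0, 91.0]
force: [-0.3, 0.3, 0.9]
grip_width: 0.0472
grasp_force: 0.0
```

```bash
python3 go.py 492.3 -100.5 58 91; python3 - <<'E'
from h import *
m=load("w3"); print(onz(m,176,190,.022),onz(m,176,190,.07),load("w2")["t"][:1]); m=load("w2"); print(onz(m,177,95,.022))
E
```

```text
dp [-0.1 -0.  64.1] dr [ 0.  0. -0.] rot [180.   0.  91.] pos [ 0.4923 -0.1004  0.1221] w 0.0472 f [-0.3  0.3  0.9] q [  4.   5.   5. 111.  -0.  64.  10.] t 26.075
[ 0.40911495 -0.12178963  0.022     ] [ 0.43004367 -0.10797026  0.07      ] [-0.59925987]
[ 0.42541191 -0.15969996  0.022     ]
```

Clear of the red decoy. Next I descend and grip.

>>> {"op": "step_arm", "data": {
  "moves": [
    {"dp":[0,0,20],"dr":[0,0,0],"fingers":0.5},
    {"dp":[0,0,25],"dr":[0,0,0],"fingers":0.5},
    {"dp":[0,0,18],"dr":[0,0,0],"fingers":0.5},
    {"dp":[0,0,0],"dr":[0,0,0],"fingers":0.5},
    {"dp":[0,0,0],"dr":[0,0,0],"fingers":0.5}
  ]
}}

```text
time_s: 26.7
tool_pos: [0.493, -0.1005, 0.0599]
tool_rot: [179.9, 0.0, 91.0]
force: [0.4, -0.5, 0.3]
grip_width: 0.0434
grasp_force: 0.0
```

>>> {"op": "step_arm", "data": {
  "moves": [
    {"dp":[0,0,0],"dr":[0,0,0],"fingers":1},
    {"dp":[0,0,0],"dr":[0,0,0],"fingers":1},
    {"dp":[0,0,0],"dr":[0,0,0],"fingers":1},
    {"dp":[0,0,0],"dr":[0,0,0],"fingers":1},
    {"dp":[0,0,0],"dr":[0,0,0],"fingers":1}
  ]
}}

```text
time_s: 27.32
tool_pos: [0.492, -0.1004, 0.0587]
tool_rot: [-180.0, -0.0, 91.0]
force: [-0.9, -0.8, 1.9]
grip_width: 0.0117
grasp_force: 25.0
```

```bash
python3 go.py 492.3 -100.5 58 91
```

```text
dp [-0.1  0.3  0.7] dr [-0. -0. -0.] rot [-180.   -0.   91.] pos [ 0.492  -0.1004  0.0587] w 0.0117 f [-0.9 -0.8  1.9] q [  4.   9.   5. 115.  -1.  56.  10.] t 27.325
```

>>> {"op": "step_arm", "data": {
  "moves": [
    {"dp":[0,0,-10],"dr":[0,0,0],"fingers":1},
    {"dp":[0,0,-25],"dr":[0,0,0],"fingers":1},
    {"dp":[0,0,-25],"dr":[0,0,-0.05],"fingers":1},
    {"dp":[0,0,0],"dr":[0,0,-0.05],"fingers":1},
    {"dp":[0,0,0],"dr":[0,0,0],"fingers":1}
  ]
}}

```text
time_s: 27.95
tool_pos: [0.4919, -0.1003, 0.119]
tool_rot: [180.0, 0.0, 96.7]
force: [-0.8, -0.0, -3.5]
grip_width: 0.012
grasp_force: 25.0
```

>>> {"op": "step_arm", "data": {
  "moves": [
    {"dp":[-25,12,0],"dr":[0,0,0],"fingers":1},
    {"dp":[-45,23,0],"dr":[0,0,0],"fingers":1},
    {"dp":[-45,23,0],"dr":[0,0,0],"fingers":1},
    {"dp":[-45,23,0],"dr":[0,0,0],"fingers":1},
    {"dp":[-29,15,0],"dr":[0,0,0],"fingers":1}
  ]
}}

```text
time_s: 28.58
tool_pos: [0.6095, -0.2794, 0.1176]
tool_rot: [-179.9, 0.0, 96.5]
force: [0.5, 0.3, -2.8]
grip_width: 0.0119
grasp_force: 25.0
```

>>> {"op": "step_arm", "data": {
  "moves": [
    {"dp":[0,0,10],"dr":[0,0,0],"fingers":1},
    {"dp":[0,0,15],"dr":[0,0,0],"fingers":1},
    {"dp":[0,0,10],"dr":[0,0,0],"fingers":1},
    {"dp":[0,0,0],"dr":[0,0,0],"fingers":1},
    {"dp":[0,0,0],"dr":[0,0,0],"fingers":1}
  ]
}}

```text
time_s: 29.2
tool_pos: [0.6097, -0.2765, 0.0842]
tool_rot: [180.0, 0.0, 96.7]
force: [0.3, -0.6, -2.1]
grip_width: 0.0119
grasp_force: 25.0
```

```bash
python3 go.py 610 -276 58.7 96.8
```

```text
dp [ 0.4  0.3 25.5] dr [ 0.001  0.    -0.001] rot [180.    0.   96.7] pos [ 0.6097 -0.2765  0.0842] w 0.0119 f [ 0.3 -0.6 -2.1] q [15. 26. 10. 90. -5. 65. 32.] t 29.2
```

>>> {"op": "step_arm", "data": {
  "moves": [
    {"dp":[0,0,8],"dr":[0,0,0],"fingers":1},
    {"dp":[0,0,7],"dr":[0,0,0],"fingers":1},
    {"dp":[0,0,4],"dr":[0,0,0],"fingers":1},
    {"dp":[0,0,2],"dr":[0,0,0],"fingers":1},
    {"dp":[0,0,1],"dr":[0,0,0],"fingers":1}
  ]
}}

```text
time_s: 29.82
tool_pos: [0.6095, -0.2769, 0.0616]
tool_rot: [180.0, 0.0, 96.7]
force: [-0.7, -1.4, -2.6]
grip_width: 0.0113
grasp_force: 25.0
```

>>> {"op": "step_arm", "data": {
  "moves": [
    {"dp":[0,0,1],"dr":[0,0,0],"fingers":1},
    {"dp":[0,0,1],"dr":[0,0,0],"fingers":1},
    {"dp":[0,0,0.5],"dr":[0,0,0],"fingers":1},
    {"dp":[0,0,0.5],"dr":[0,0,0],"fingers":1},
    {"dp":[0,0,0],"dr":[0,0,0],"fingers":1}
  ]
}}

```text
time_s: 30.45
tool_pos: [0.6096, -0.277, 0.0589]
tool_rot: [180.0, 0.0, 96.7]
force: [0.5, 0.1, -2.3]
grip_width: 0.0115
grasp_force: 25.0
```

```bash
python3 go.py 610 -276 58.7 96.8
```

```text
dp [0.9 0.5 0.2] dr [ 0.     0.    -0.002] rot [180.    0.   96.7] pos [ 0.6096 -0.277   0.0589] w 0.0115 f [ 0.5  0.1 -2.3] q [15. 27. 10. 91. -5. 62. 32.] t 30.45
```

>>> {"op": "step_arm", "data": {
  "moves": [
    {"dp":[1,0.5,0.3],"dr":[0,0,0],"fingers":1},
    {"dp":[0,0,0.4],"dr":[0,0,0],"fingers":1},
    {"dp":[0,0,0.4],"dr":[0,0,0],"fingers":1},
    {"dp":[0,0,0],"dr":[0,0,0],"fingers":1},
    {"dp":[0,0,0],"dr":[0,0,0],"fingers":1}
  ]
}}

```text
time_s: 31.08
tool_pos: [0.61, -0.2767, 0.0589]
tool_rot: [180.0, 0.1, 96.7]
force: [-2.7, -2.1, 5.3]
grip_width: 0.0117
grasp_force: 25.0
```

>>> {"op": "step_arm", "data": {
  "moves": [
    {"dp":[0,0,0],"dr":[0,0,0],"fingers":0.7},
    {"dp":[0,0,0],"dr":[0,0,0],"fingers":0.5},
    {"dp":[0,0,0],"dr":[0,0,0],"fingers":0.3},
    {"dp":[0,0,-3],"dr":[0,0,0],"fingers":0.2},
    {"dp":[0,0,-15],"dr":[0,0,0],"fingers":0.2}
  ]
}}

```text
time_s: 31.7
tool_pos: [0.6091, -0.2754, 0.0751]
tool_rot: [-179.9, -0.1, 96.7]
force: [0.1, -0.2, 0.9]
grip_width: 0.0542
grasp_force: 0.0
```

>>> {"op": "step_arm", "data": {
  "moves": [
    {"dp":[0,0,-30],"dr":[0,0,0],"fingers":0},
    {"dp":[0,0,-40],"dr":[0,0,0.14],"fingers":0},
    {"dp":[0,0,-30],"dr":[0,0,0.14],"fingers":0},
    {"dp":[0,0,0],"dr":[0,0,0.14],"fingers":0},
    {"dp":[0,0,0],"dr":[0,0,0.14],"fingers":0}
  ]
}}

```text
time_s: 32.33
tool_pos: [0.6104, -0.276, 0.1778]
tool_rot: [179.8, -0.0, 64.4]
force: [-0.1, 0.5, 0.2]
grip_width: 0.0866
grasp_force: 0.0
```

>>> {"op": "step_arm", "data": {
  "moves": [
    {"dp":[0,0,0],"dr":[0,0,0.14],"fingers":0},
    {"dp":[0,0,0],"dr":[0,0,0],"fingers":0},
    {"dp":[0,0,0],"dr":[0,0,0],"fingers":0},
    {"dp":[0,0,0],"dr":[0,0,0],"fingers":0},
    {"dp":[0,0,0],"dr":[0,0,0],"fingers":0}
  ]
}}

```text
time_s: 32.95
tool_pos: [0.6098, -0.2759, 0.1756]
tool_rot: [180.0, -0.0, 56.6]
force: [-0.1, 0.2, 0.7]
grip_width: 0.0868
grasp_force: 0.0
```

```bash
python3 go.py 565.4 92.5 170 56.5
```

```text
dp [ 283.2 -239.7    5.6] dr [ 0.    -0.     0.002] rot [180.   -0.   56.6] pos [ 0.6098 -0.2759  0.1756] w 0.0868 f [-0.1  0.2  0.7] q [ 9. 22. 17. 84. -7. 74. -7.] t 32.95
```

>>> {"op": "step_arm", "data": {
  "moves": [
    {"dp":[20,-17,0],"dr":[0,0,0],"fingers":0},
    {"dp":[35,-30,0],"dr":[0,0,0],"fingers":0},
    {"dp":[35,-30,0],"dr":[0,0,0],"fingers":0},
    {"dp":[35,-30,0],"dr":[0,0,0],"fingers":0},
    {"dp":[35,-30,0],"dr":[0,0,0],"fingers":0}
  ]
}}

```text
time_s: 33.58
tool_pos: [0.5833, -0.0654, 0.1757]
tool_rot: [180.0, -0.0, 56.6]
force: [-0.5, 0.2, -0.4]
grip_width: 0.0865
grasp_force: 0.0
```

>>> {"op": "step_arm", "data": {
  "moves": [
    {"dp":[35,-30,0],"dr":[0,0,0],"fingers":0},
    {"dp":[35,-30,0],"dr":[0,0,0],"fingers":0},
    {"dp":[33,-26,0],"dr":[0,0,0],"fingers":0},
    {"dp":[20,-17,0],"dr":[0,0,0],"fingers":0},
    {"dp":[0,0,20],"dr":[0,0,0],"fingers":0}
  ]
}}

```text
time_s: 34.2
tool_pos: [0.5661, 0.0964, 0.1571]
tool_rot: [179.9, -0.2, 56.9]
force: [-0.5, -1.5, -0.3]
grip_width: 0.0873
grasp_force: 0.0
```

>>> {"op": "step_arm", "data": {
  "moves": [
    {"dp":[0,0,25],"dr":[0,0,0],"fingers":0.2},
    {"dp":[0,0,10],"dr":[0,0,0],"fingers":0.2},
    {"dp":[0,0,0],"dr":[0,0,0],"fingers":0.2},
    {"dp":[0,0,0],"dr":[0,0,0],"fingers":0.2},
    {"dp":[0,0,0],"dr":[0,0,0],"fingers":0.2}
  ]
}}

```text
time_s: 34.83
tool_pos: [0.566, 0.0926, 0.1216]
tool_rot: [179.9, -0.1, 56.6]
force: [0.1, 0.4, -0.8]
grip_width: 0.07
grasp_force: 0.0
```

```bash
python3 go.py 565.4 92.5 58.5 56.5
```

```text
dp [-0.5 -0.5 63.1] dr [ 0.001 -0.001  0.002] rot [ 1.799e+02 -1.000e-01  5.660e+01] pos [0.566  0.0926 0.1216] w 0.07 f [ 0.1  0.4 -0.8] q [-16.  13.   5. 102.  -1.  65. -44.] t 34.825
```

>>> {"op": "step_arm", "data": {
  "moves": [
    {"dp":[0,0,20],"dr":[0,0,0],"fingers":0.2},
    {"dp":[0,0,25],"dr":[0,0,0],"fingers":0.2},
    {"dp":[0,0,18],"dr":[0,0,0],"fingers":0.2},
    {"dp":[0,0,0],"dr":[0,0,0],"fingers":0.5},
    {"dp":[0,0,0],"dr":[0,0,0],"fingers":0.7}
  ]
}}

```text
time_s: 35.45
tool_pos: [0.5661, 0.0927, 0.0585]
tool_rot: [179.9, -0.1, 56.6]
force: [0.2, 0.3, 0.8]
grip_width: 0.0567
grasp_force: 0.0
```

>>> {"op": "step_arm", "data": {
  "moves": [
    {"dp":[0,0,0],"dr":[0,0,0],"fingers":1},
    {"dp":[0,0,0],"dr":[0,0,0],"fingers":1},
    {"dp":[0,0,0],"dr":[0,0,0],"fingers":1},
    {"dp":[0,0,0],"dr":[0,0,0],"fingers":1},
    {"dp":[0,0,0],"dr":[0,0,0],"fingers":1}
  ]
}}

```text
time_s: 36.08
tool_pos: [0.5654, 0.0925, 0.0576]
tool_rot: [180.0, -0.0, 56.6]
force: [1.0, -0.9, 0.9]
grip_width: 0.0118
grasp_force: 25.0
```

```bash
python3 go.py 565.4 92.5 58.5 56.5
```

```text
dp [-0.   0.  -0.9] dr [ 0.    -0.     0.002] rot [180.   -0.   56.6] pos [0.5654 0.0925 0.0576] w 0.0118 f [ 1.  -0.9  0.9] q [-16.  17.   5. 105.  -2.  58. -44.] t 36.075
```

>>> {"op": "step_arm", "data": {
  "moves": [
    {"dp":[0,0,-10],"dr":[0,0,0],"fingers":1},
    {"dp":[0,0,-25],"dr":[0,0,0],"fingers":1},
    {"dp":[0,0,-25],"dr":[0,0,-0.14],"fingers":1},
    {"dp":[0,0,0],"dr":[0,0,-0.15],"fingers":1},
    {"dp":[0,0,0],"dr":[0,0,-0.15],"fingers":1}
  ]
}}

```text
time_s: 36.7
tool_pos: [0.565, 0.0926, 0.118]
tool_rot: [-180.0, 0.0, 82.1]
force: [0.2, 0.6, -3.7]
grip_width: 0.0115
grasp_force: 25.0
```

>>> {"op": "step_arm", "data": {
  "moves": [
    {"dp":[0,0,0],"dr":[0,0,-0.143],"fingers":1},
    {"dp":[0,0,0],"dr":[0,0,0],"fingers":1},
    {"dp":[0,0,0],"dr":[0,0,0],"fingers":1},
    {"dp":[0,0,0],"dr":[0,0,0],"fingers":1},
    {"dp":[0,0,0],"dr":[0,0,0],"fingers":1}
  ]
}}

```text
time_s: 37.33
tool_pos: [0.5652, 0.0926, 0.1175]
tool_rot: [-180.0, 0.0, 90.0]
force: [-0.3, -0.5, -2.8]
grip_width: 0.0115
grasp_force: 25.0
```

```bash
python3 go.py 497.7 -96.4 115 90
```

```text
dp [-189.   -67.4    2.6] dr [-0.     0.    -0.001] rot [-180.    0.   90.] pos [0.5652 0.0926 0.1175] w 0.0115 f [-0.3 -0.5 -2.8] q [-13.  13.   1. 102.  -0.  65. -12.] t 37.325
```

>>> {"op": "step_arm", "data": {
  "moves": [
    {"dp":[-25,-9,0],"dr":[0,0,0],"fingers":1},
    {"dp":[-45,-16,0],"dr":[0,0,0],"fingers":1},
    {"dp":[-45,-16,0],"dr":[0,0,0],"fingers":1},
    {"dp":[-45,-16,0],"dr":[0,0,0],"fingers":1},
    {"dp":[-29,-10,0],"dr":[0,0,0],"fingers":1}
  ]
}}

```text
time_s: 37.95
tool_pos: [0.4973, -0.0991, 0.1178]
tool_rot: [180.0, 0.0, 89.8]
force: [-0.1, -0.1, -4.0]
grip_width: 0.0118
grasp_force: 25.0
```

>>> {"op": "step_arm", "data": {
  "moves": [
    {"dp":[0,0,10],"dr":[0,0,0],"fingers":1},
    {"dp":[0,0,15],"dr":[0,0,0],"fingers":1},
    {"dp":[0,0,10],"dr":[0,0,0],"fingers":1},
    {"dp":[0,0,0],"dr":[0,0,0],"fingers":1},
    {"dp":[0,0,0],"dr":[0,0,0],"fingers":1}
  ]
}}

```text
time_s: 38.58
tool_pos: [0.4987, -0.096, 0.0826]
tool_rot: [180.0, 0.0, 90.1]
force: [0.7, -0.1, -3.6]
grip_width: 0.0117
grasp_force: 25.0
```

```bash
python3 go.py 497.7 -96.4 57.6 90
```

```text
dp [-0.4 -1.  25. ] dr [0.    0.    0.001] rot [180.    0.   90.1] pos [ 0.4987 -0.096   0.0826] w 0.0117 f [ 0.7 -0.1 -3.6] q [ -0.   8.   9. 113.  -1.  59.   9.] t 38.575
```

>>> {"op": "step_arm", "data": {
  "moves": [
    {"dp":[0,-1,8],"dr":[0,0,0],"fingers":1},
    {"dp":[0,0,7],"dr":[0,0,0],"fingers":1},
    {"dp":[0,0,4],"dr":[0,0,0],"fingers":1},
    {"dp":[0,0,2],"dr":[0,0,0],"fingers":1},
    {"dp":[0,0,1],"dr":[0,0,0],"fingers":1}
  ]
}}

```text
time_s: 39.2
tool_pos: [0.4974, -0.0965, 0.0605]
tool_rot: [180.0, 0.0, 90.0]
force: [-0.5, -0.4, -3.1]
grip_width: 0.0118
grasp_force: 25.0
```

>>> {"op": "step_arm", "data": {
  "moves": [
    {"dp":[0,0,1],"dr":[0,0,0],"fingers":1},
    {"dp":[0,0,1],"dr":[0,0,0],"fingers":1},
    {"dp":[0,0,0.5],"dr":[0,0,0],"fingers":1},
    {"dp":[0,0,0.4],"dr":[0,0,0],"fingers":1},
    {"dp":[0,0,0],"dr":[0,0,0],"fingers":1}
  ]
}}

```text
time_s: 39.83
tool_pos: [0.4973, -0.0964, 0.0577]
tool_rot: [180.0, 0.0, 90.0]
force: [0.2, -0.0, -3.3]
grip_width: 0.0116
grasp_force: 25.0
```

```bash
python3 go.py 497.7 -96.4 57.6 90
```

```text
dp [0.  0.4 0.1] dr [0. 0. 0.] rot [180.   0.  90.] pos [ 0.4973 -0.0964  0.0577] w 0.0116 f [ 0.2 -0.  -3.3] q [ -0.  10.   9. 114.  -2.  56.   9.] t 39.825
```

>>> {"op": "step_arm", "data": {
  "moves": [
    {"dp":[0,0,0.4],"dr":[0,0,0],"fingers":1},
    {"dp":[0,0,0.4],"dr":[0,0,0],"fingers":1},
    {"dp":[0,0,0.3],"dr":[0,0,0],"fingers":1},
    {"dp":[0,0,0],"dr":[0,0,0],"fingers":1},
    {"dp":[0,0,0],"dr":[0,0,0],"fingers":1}
  ]
}}

```text
time_s: 40.45
tool_pos: [0.4974, -0.0965, 0.0576]
tool_rot: [180.0, -0.0, 90.0]
force: [-4.6, 0.9, 6.4]
grip_width: 0.0117
grasp_force: 25.0
```

>>> {"op": "step_arm", "data": {
  "moves": [
    {"dp":[0,0,0],"dr":[0,0,0],"fingers":0.7},
    {"dp":[0,0,0],"dr":[0,0,0],"fingers":0.5},
    {"dp":[0,0,0],"dr":[0,0,0],"fingers":0.4},
    {"dp":[0,0,-3],"dr":[0,0,0],"fingers":0.4},
    {"dp":[0,0,-15],"dr":[0,0,0],"fingers":0.4}
  ]
}}

```text
time_s: 41.08
tool_pos: [0.4965, -0.0964, 0.0744]
tool_rot: [-179.9, -0.0, 90.0]
force: [0.2, 0.6, 0.4]
grip_width: 0.0498
grasp_force: 0.0
```

>>> {"op": "step_arm", "data": {
  "moves": [
    {"dp":[0,0,-30],"dr":[0,0,0],"fingers":0.2},
    {"dp":[0,0,-45],"dr":[0,0,0],"fingers":0},
    {"dp":[-35,25,-50],"dr":[0,0,0],"fingers":0},
    {"dp":[-35,25,-50],"dr":[0,0,0],"fingers":0},
    {"dp":[-35,25,-45],"dr":[0,0,0],"fingers":0}
  ]
}}

```text
time_s: 41.7
tool_pos: [0.5704, -0.1986, 0.2928]
tool_rot: [179.8, 0.0, 90.0]
force: [2.0, -0.2, -0.3]
grip_width: 0.0859
grasp_force: 0.0
```

>>> {"op": "step_arm", "data": {
  "moves": [
    {"dp":[-35,25,0],"dr":[0,0,0],"fingers":0},
    {"dp":[-30,0,0],"dr":[0,0,0],"fingers":0},
    {"dp":[0,0,0],"dr":[0,0,0],"fingers":0},
    {"dp":[0,0,0],"dr":[0,0,0],"fingers":0},
    {"dp":[0,0,0],"dr":[0,0,0],"fingers":0}
  ]
}}

```text
time_s: 42.32
tool_pos: [0.595, -0.2611, 0.2899]
tool_rot: [179.9, -0.0, 90.1]
force: [-0.1, 0.2, 0.4]
grip_width: 0.0868
grasp_force: 0.0
```

```bash
python3 - <<'E'
from h import *
o=snap("wrist","v1");snap("side","s1");print(o["time_s"],o["tool_pos"],o["tool_rot"])
E
```

```text
42.325 [ 0.59504533 -0.26107521  0.28989024] [ 1.79948557e+02 -4.27229280e-02  9.01254312e+01]
```

View pics/v1.png

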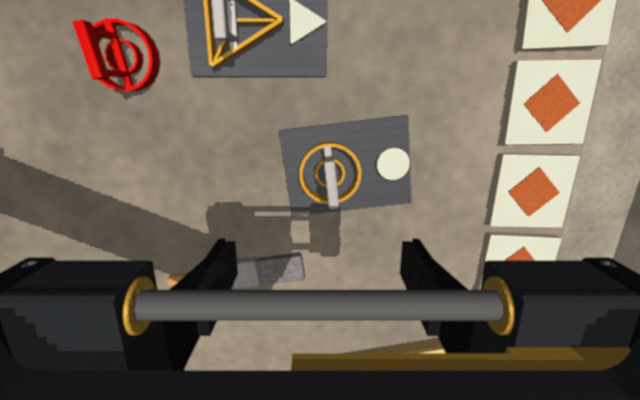

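```bash
python3 - <<'E'
from h import *
def crop(n,x,y,w,h,s):
    im=cv2.resize(cv2.imread(f"pics/{n}.png")[y:y+h,x:x+w],None,fx=s,fy=s,interpolation=cv2.INTER_CUBIC)
    return im
cv2.imwrite("pics/c4.png",crop("s1",180,100,200,150,4))
E
```

```text
(no output)
```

View pics/c4.png

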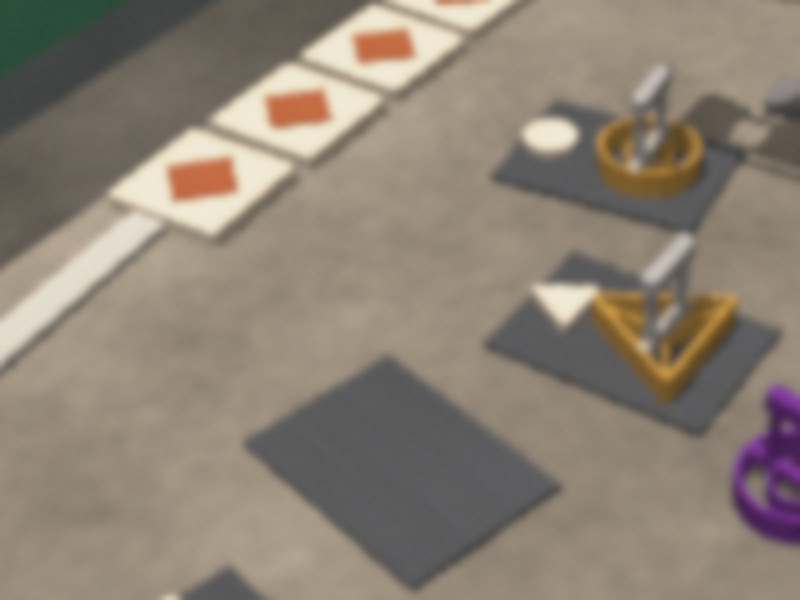

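The v1 and side views show the round mould with its ring centred at (330,173) on the disc plate, and the triangle mould on the triangle plate. The spare plate is empty, and the brush and red decoy are untouched. I'll check the triangle and square positions with closer views.

>>> {"op": "step_arm", "data": {
  "moves": [
    {"dp":[40,0,0],"dr":[0,0,0],"fingers":0},
    {"dp":[50,0,0],"dr":[0,0,0],"fingers":0},
    {"dp":[0,0,0],"dr":[0,0,0],"fingers":0},
    {"dp":[0,0,0],"dr":[0,0,0],"fingers":0},
    {"dp":[0,0,0],"dr":[0,0,0],"fingers":0}
  ]
}}

```text
time_s: 43.05
tool_pos: [0.5943, -0.1743, 0.2895]
tool_rot: [180.0, 0.0, 89.9]
force: [-0.0, -0.4, -0.4]
grip_width: 0.0867
grasp_force: 0.0
```

```bash
python3 - <<'E'
from h import *
snap("wrist","v2")
E
```

>>> {"op": "step_arm", "data": {
  "moves": [
    {"dp":[40,0,0],"dr":[0,0,0],"fingers":0},
    {"dp":[50,0,0],"dr":[0,0,0],"fingers":0},
    {"dp":[50,0,0],"dr":[0,0,0],"fingers":0},
    {"dp":[50,0,0],"dr":[0,0,0],"fingers":0},
    {"dp":[50,0,0],"dr":[0,0,0],"fingers":0}
  ]
}}

```text
time_s: 43.72
tool_pos: [0.5948, 0.0676, 0.2894]
tool_rot: [180.0, 0.0, 89.9]
force: [0.1, -0.0, 0.4]
grip_width: 0.087
grasp_force: 0.0
```

>>> {"op": "step_arm", "data": {
  "moves": [
    {"dp":[50,0,0],"dr":[0,0,0],"fingers":0},
    {"dp":[50,0,0],"dr":[0,0,0],"fingers":0},
    {"dp":[40,0,0],"dr":[0,0,0],"fingers":0},
    {"dp":[0,0,0],"dr":[0,0,0],"fingers":0},
    {"dp":[0,0,0],"dr":[0,0,0],"fingers":0}
  ]
}}

```text
time_s: 44.35
tool_pos: [0.5953, 0.2054, 0.2891]
tool_rot: [180.0, 0.1, 89.9]
force: [-0.7, 0.1, 0.3]
grip_width: 0.0865
grasp_force: 0.0
```

```bash
python3 - <<'E'
from h import *
o=snap("wrist","v3"); print(o["tool_pos"],o["time_s"])
def crop(n,x,y,w,h,s=2):
    im=cv2.resize(cv2.imread(f"pics/{n}.png")[y:y+h,x:x+w],None,fx=s,fy=s,interpolation=cv2.INTER_CUBIC)
    for k in range(0,w,20): cv2.line(im,(k*s,0),(k*s,6),(0,255,255),1); cv2.putText(im,str(x+k),(k*s,14),0,.3,(255,255,255),1)
    for k in range(0,h,20): cv2.line(im,(0,k*s),(6,k*s),(0,255,255),1); cv2.putText(im,str(y+k),(8,k*s+4),0,.3,(255,255,255),1)
    return im
cv2.imwrite("pics/c5.png",np.hstack([crop("v2",160,40,200,250),crop("v3",160,0,200,250)]))
E
```

```text
[0.59525514 0.20542846 0.28910986] 44.35
```

View pics/c5.png

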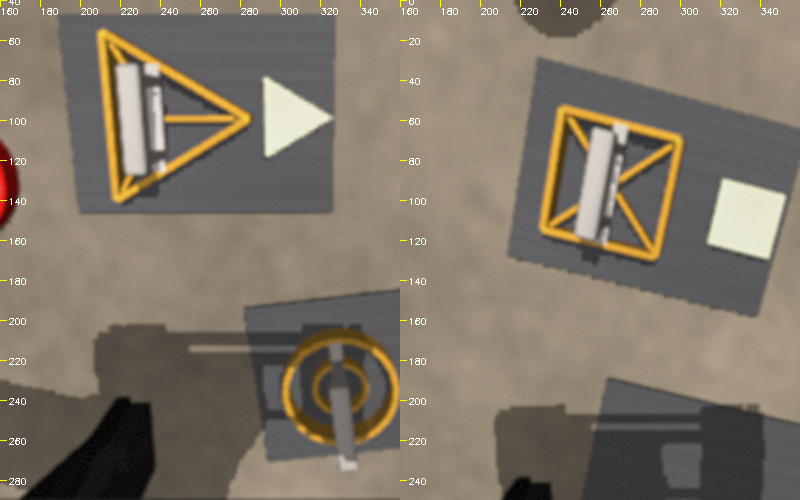

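Triangle mould and tile point the same way, apex at (285,99). The square mould sits level with its plate, centred near (265,92). Numeric check:

```bash
cat > chk.py <<'E'
import io,contextlib
with contextlib.redirect_stdout(io.StringIO()): from m import *
for i in (1,2,3): W[10+i]=load(f"v{i}")
print("plT",fit(PL,.006,plate((12,[(190,47),(327,47),(326.5,146),(200,146.5)]))))
print("T",fit(tr,.028,plate((12,[(285,99),(209,55.5),(219,141)]))))
print("plS",fit(PL,.006,plate((13,[(228.5,28.5),None,(338,158.5),(214,128)]))))
print("S",fit(sq,.028,plate((13,[(240,52.5),(301.5,68.5),(288.5,130),(230,117)]))))
print("plR",fit(PL,.006,plate((11,[(279,130),(407,115),(411,203),(293,215)]))))
print("R",onz(W[11],330,172.7,.028))
E
python3 chk.py
```

```text
plT (array([497.9, -98.3]), np.float64(-0.0), [[1.6, -0.2], [-1.3, -0.3], [-1.2, 0.5], [0.9, -0.0]])
T (array([497.7, -98.8]), np.float64(1.1), [[-1.5, -0.5], [0.3, -0.9], [1.1, 1.4]])
plS (array([532.1, 288.9]), np.float64(-14.0), [[0.3, -0.5], [-1.4, 0.6], [1.1, -0.1]])
S (array([531.6, 288.3]), np.float64(-13.3), [[0.9, -0.2], [-0.7, -0.4], [-0.8, 1.0], [0.7, -0.4]])
plR (array([ 609.9, -275.7]), np.float64(6.9), [[0.7, -0.4], [-1.9, -1.1], [-1.0, -0.2], [2.2, 1.7]])
R [ 0.60986892 -0.27496777  0.028     ]
```

All three moulds are within 1 mm of their seat centres.

```bash
python3 -c "
from cell import env
print(env.sign_off())"
```

```text
the job is handed in; nothing more can be done
None
```

The job is handed in at about 44 s: the square, round and triangle moulds each stand upright on their matching plates, within about 1 mm of seat centre by camera, the triangle was parked on the spare plate on the way, and the jar, brush and look-alikes were not touched.

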